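# Find the case with the loose part and hold it over the reader

## Task

One of the three sealed cases in the rack has a loose part inside. Going from the robot's left to its right, lift each case a few centimetres above its own bay, shake it briskly to and fro along its long side there, and set it back upright where it stood; then pick up the one that rattles and hold it out over the middle of the round reader, level and still, about 10 cm above the window. Finish while still holding it there, with the two quiet cases back in their places and the other things on the bench left alone.

Things in the scene. Friction and masses are not known exactly. Their poses are not given: they have to be found in the camera images.
- case_left: the sealed parts case that starts in the left bay (three alike): white plastic, grey lid, 46 (x) by 84 (y) by 50 (z) mm, about 0.4 kg, within 40 g of one another; origin at the centre of the underside, z up, y along the long side; grip the 46 mm width from above. One of the three holds a loose 0.24 kg steel roller that rolls 23 mm either way along y and knocks at the ends; the others' contents are packed tight
- case_middle: the sealed parts case that starts in the middle bay (three alike): white plastic, grey lid, 46 (x) by 84 (y) by 50 (z) mm, about 0.4 kg, within 40 g of one another; origin at the centre of the underside, z up, y along the long side; grip the 46 mm width from above. One of the three holds a loose 0.24 kg steel roller that rolls 23 mm either way along y and knocks at the ends; the others' contents are packed tight
- case_right: the sealed parts case that starts in the right bay (three alike): white plastic, grey lid, 46 (x) by 84 (y) by 50 (z) mm, about 0.4 kg, within 40 g of one another; origin at the centre of the underside, z up, y along the long side; grip the 46 mm width from above. One of the three holds a loose 0.24 kg steel roller that rolls 23 mm either way along y and knocks at the ends; the others' contents are packed tight
- rack: fixed flat metal rack, 110 (x) by 410 (y) mm: a floor 6 mm thick with 4 mm wide ribs and rims up to 10 mm above the bench around three bays in a row along its y, 130 mm apart; origin at the centre of its underside, lying on the bench; the cases stand on its floor, long side about along the rack's y
- bay_left (a point): centre of the robot's left (+y) bay, on the rack's floor (6 mm above the bench); axes as the rack's (y along the row, towards the left bay)
- bay_middle (a point): centre of the middle bay, on the rack's floor (6 mm above the bench); axes as the rack's (y along the row, towards the left bay)
- bay_right (a point): centre of the robot's right (-y) bay, on the rack's floor (6 mm above the bench); axes as the rack's (y along the row, towards the left bay)
- window (a point): centre of the glass window on top of the reader, 20 mm above the bench; the reader is a fixed round black housing 90 mm across with a bright metal rim around a 60 mm window that looks straight up; z up
- tape_roll: bystander: yellow roll of tape lying flat, 90 mm across, 24 mm high; origin at the centre of its underside
- card_stack: bystander: stack of white cards 88 by 62 by 51 mm; origin at the centre of its underside
- gauge: bystander: dial gauge on a round steel foot 64 mm across, 128 mm high; origin at the centre of its underside
Mind the look-alikes: they are no part of the job. Leave any brown or purple look-alike of the case_left alone. There is more than one size of the part that bears window; the job needs the smaller.

How it is judged:
On the way, in this order (a step that is already met when the one before it is completed fails the run):
1. the case of the left bay is lifted and shaken above its bay (horizontal distance between case_left and bay_left below 0.065 m and z of case_left in the frame of bay_left above 0.02 m and contact force between case_left and the fingers above 0.5 N and ((horizontal distance between case_left and bay_left above 0.012 m and linear speed of case_left above 0.1 m/s) or angular speed of case_left above 0.8 rad/s)), for 0.05 s.
2. the case of the middle bay is lifted and shaken above its bay (horizontal distance between case_middle and bay_middle below 0.065 m and z of case_middle in the frame of bay_middle above 0.02 m and contact force between case_middle and the fingers above 0.5 N and ((horizontal distance between case_middle and bay_middle above 0.012 m and linear speed of case_middle above 0.1 m/s) or angular speed of case_middle above 0.8 rad/s)), for 0.05 s.
3. the case of the right bay is lifted and shaken above its bay (horizontal distance between case_right and bay_right below 0.065 m and z of case_right in the frame of bay_right above 0.02 m and contact force between case_right and the fingers above 0.5 N and ((horizontal distance between case_right and bay_right above 0.012 m and linear speed of case_right above 0.1 m/s) or angular speed of case_right above 0.8 rad/s)), for 0.05 s.
At the end, for the whole second after the job is handed in: The rattling case is gripped by the fingers, its underside 50 to 150 mm above the reader's window and centred on it within 30 mm, level within 0.2 rad and still (under 30 mm/s); both quiet cases are upright, released and at rest within 20 mm of where they began ((((horizontal distance between case_left and insert0 below 0.04 m and horizontal distance between case_left and window below 0.03 m and z of case_left in the frame of window between 0.05 and 0.15 m and angle between case_left's own z axis and vertical below 0.2 rad and linear speed of case_left below 0.03 m/s and contact force between case_left and the fingers above 1 N) and (distance of case_middle from where it was at the start of the episode below 0.02 m and angle between case_middle's own z axis and vertical below 0.1 rad and linear speed of case_middle below 0.02 m/s and contact force between case_middle and the fingers below 0.1 N) and (distance of case_right from where it was at the start of the episode below 0.02 m and angle between case_right's own z axis and vertical below 0.1 rad and linear speed of case_right below 0.02 m/s and contact force between case_right and the fingers below 0.1 N)) or ((horizontal distance between case_middle and insert0 below 0.04 m and horizontal distance between case_middle and window below 0.03 m and z of case_middle in the frame of window between 0.05 and 0.15 m and angle between case_middle's own z axis and vertical below 0.2 rad and linear speed of case_middle below 0.03 m/s and contact force between case_middle and the fingers above 1 N) and (distance of case_left from where it was at the start of the episode below 0.02 m and angle between case_left's own z axis and vertical below 0.1 rad and linear speed of case_left below 0.02 m/s and contact force between case_left and the fingers below 0.1 N) and (distance of case_right from where it was at the start of the episode below 0.02 m and angle between case_right's own z axis and vertical below 0.1 rad and linear speed of case_right below 0.02 m/s and contact force between case_right and the fingers below 0.1 N)) or ((horizontal distance between case_right and insert0 below 0.04 m and horizontal distance between case_right and window below 0.03 m and z of case_right in the frame of window between 0.05 and 0.15 m and angle between case_right's own z axis and vertical below 0.2 rad and linear speed of case_right below 0.03 m/s and contact force between case_right and the fingers above 1 N) and (distance of case_left from where it was at the start of the episode below 0.02 m and angle between case_left's own z axis and vertical below 0.1 rad and linear speed of case_left below 0.02 m/s and contact force between case_left and the fingers below 0.1 N) and (distance of case_middle from where it was at the start of the episode below 0.02 m and angle between case_middle's own z axis and vertical below 0.1 rad and linear speed of case_middle below 0.02 m/s and contact force between case_middle and the fingers below 0.1 N)))); the arm keeps its last pose, push and grip.
It fails at once if a bystander is shifted by more than 30 mm (distance of any of tape_roll, card_stack, gauge from where it was at the start of the episode above 0.03 m).
It also fails if it takes over 67 s, if anything falls off the work surface, if the arm or the gripper's body presses on something with over 40 N, if the wrist force passes 120 N, or if a joint passes its speed limit or range.

## Robot

A 6-joint arm with a two-finger parallel gripper is mounted at the origin on the work surface. World frame = base frame: x ahead of the robot, y to its left, z up, the work surface at z = 0. Lengths are in m, angles in rad, forces in N, time in s.
With the tool pointing down it reaches from about 0.225 to 0.725 m from the base axis. Payload 3.1 kg.
Tool frame: the origin (TCP) lies on the mounting face of the last link; the fingertips stand 173 mm ahead of it and the grasp point (between the pads) lies 155 mm ahead of it; z points along the fingers, y is the line along which they close (so a half turn about z gives the same grasp; the last joint's range is limited). The gripper opens to 85 mm and grips with 20 to 120 N. Pads are 22 mm wide; open, the fingers measure 114 mm over their backs; the gripper's body (76 mm by 85 mm) begins 54 mm behind the grasp point. The pads swing forward as they close: fully open they stand 13 mm farther back than shut.
Start: joints at [-1.402, 0.048, 0.099, 1.622, 0, 1.443], TCP at [0.154, -0.502, 0.405] pointing down, gripper open.
Joint ranges: [-2.91, 2.91], [-0.99, 1.94], [-1.21, 1.42], [-2.12, 2.29], [-1.49, 1.47], [-3.14, 3.14]. Speed limits (rad/s): [2.79, 2.79, 3.14, 3.14, 3.14, 3.14].

## Interface

Orientations are given as a rotation vector (axis times angle).
In Python, from cell import env, eyes, job_done gives the robot as it stands.
- The arm moves only by the shell command python3 -m inch 'ROWS' [FORCE]. ROWS is text: rows parted by semicolons, each of 5 numbers parted by spaces: the opening, from -1 (shut) to 1 (fully open), then the shift along the tool's x, y, z in mm, then the turn about the tool's z in degrees. In form: hand x y z yaw; .... A call has exactly 8 rows; each row is the pose to reach, as a shift and turn from the pose commanded when the call began, along the tool's axes at that moment; what a row does not reach only later rows make up. A row lasts 1/8 s, in which the tool goes at most 62.5 mm and 10.7 degrees, less where a joint would pass 70% of its speed; a pose out of reach is approached as far as the arm can. A call with a gripper value outside its range is refused whole. The fingers move at their own pace and stop on an object; FORCE is the grip in N (left out, the last holds). Time passes only in rows, so rows that repeat a pose let the fingers close, or fill a call up. It gives the time, the measured TCP pose, the force, the opening and the grip force at its end, in the units of the state.
- env.get_obs(): the state, without advancing time (a new reading comes with each control period).
- eyes.get_image(name): name is "side" or "top" or "wrist"; returns the picture (480x640x3 uint8, red, green, blue); there is no depth.
- eyes.get_calibration(name): a dict with "K" (3x3 intrinsics, pixels), "k1" (the pictures are not rectified: a ray, as slopes to the right and down, at radius r is drawn at 1 + k1 r^2 times it, then the intrinsics apply), "world_from_camera" (4x4, takes a point from camera to world coordinates). Camera axes: x right, y up, looking along -z (the intrinsics and any distortion apply to the point x, -y, -z); pixel columns grow to the right and rows downward; lengths in m; the calibration is good to about 2 mm. A picture is of the moment at which its call begins: read the wrist's pose just before it. get_calibration takes no time and is no camera call; for the wrist camera it gives the pose at the moment of the call.
- job_done(): hands the job in; it is judged then, once.
The state is a dict: "time": time; "joint_positions": joint angles; "qvel": joint speeds; "joint_torque": joint torques, N m; "eef_pos": TCP position; "eef_rot": TCP orientation; "wrist_force": force on the tool from outside, world axes, zero at the start; "moment": the same for the moment, N m; "opening": finger opening in m; "grip_force": force on a finger pad.
Only numpy, scipy, OpenCV 4.12 (cv2) and the standard library are available. Lean on these libraries where they do the work, as an engineer would, in place of code of your own. Each camera call takes 0.05 s, during which the arm holds its last target. There are 200 camera calls.

## Working session

There is one attempt and no reset: what is moved stays moved. The work goes in short steps, Python scripts to look and compute and a shell command to move; the robot and the scene stay as the last step left them, time stands still between calls to the robot, and variables do not carry over. Pictures are saved under pics/ and viewed, at most 10 in all, crops included, and the job is handed in when it is done.

```bash
mkdir -p pics; ls; cat > h.py <<'E'
import numpy as np, cv2
from cell import env, eyes, job_done
from scipy.spatial.transform import Rotation as R
def ray(c,u,v):
    K=c["K"];p=cv2.undistortPoints(np.array([[[u,v]]],float),np.array(K),np.array([c["k1"],0,0,0.]))[0,0]
    T=np.array(c["world_from_camera"]);return T[:3,3],T[:3,:3]@np.array([p[0],-p[1],-1])
def onz(c,u,v,z):
    o,d=ray(c,u,v);return o+d*(z-o[2])/d[2]
def snap(n,f):
    c=eyes.get_calibration(n);im=cv2.cvtColor(eyes.get_image(n),cv2.COLOR_RGB2BGR);cv2.imwrite(f"pics/{f}.png",im);return c,im
def delta(x,y):
    "world grasp-point shift -> tool mm"
    o=env.get_obs();M=R.from_rotvec(o["eef_rot"]).as_matrix();return M.T@(np.array([x,y,0])-np.array(o["eef_pos"])*[1,1,0])*1000
E
python3 - <<'E'
from h import *
for n in("top","side"):
    c,im=snap(n,n+"0");print(n,np.round(c["world_from_camera"],3).tolist(),np.round(c["K"],1).tolist(),c["k1"])
print(env.get_obs())
E
```

```text
pics
top [[0.027, 0.998, -0.063, 0.49], [-1.0, 0.027, -0.009, -0.016], [-0.007, 0.064, 0.998, 1.35], [0.0, 0.0, 0.0, 1.0]] [[514.0, 0.0, 314.6], [0.0, 514.0, 233.9], [0.0, 0.0, 1.0]] -0.09306519323801572
side [[-0.829, 0.348, -0.438, -0.008], [-0.559, -0.515, 0.65, 0.852], [0.001, 0.784, 0.621, 0.867], [0.0, 0.0, 0.0, 1.0]] [[520.2, 0.0, 317.9], [0.0, 520.2, 241.9], [0.0, 0.0, 1.0]] -0.11312741147976399
{'time': 0.1, 'joint_positions': array([-1.40179857e+00,  4.87038548e-02,  9.77525073e-02,  1.62199219e+00,
        3.40875012e-06,  1.44302439e+00]), 'qvel': array([-1.32407447e-03, -2.92008000e-03,  3.26397618e-03,  1.18750611e-05,
        7.77947971e-04, -8.53499418e-04]), 'joint_torque': array([ 3.37529680e-03, -3.39851117e+01,  3.20935643e+01,  1.58654602e-02,
       -1.04140161e-04,  4.54420821e-07]), 'eef_pos': array([ 0.15349937, -0.50187206,  0.40361867]), 'eef_rot': array([-3.10494694e+00, -4.64138570e-01,  6.41217300e-05]), 'wrist_force': array([-0.04661764, -0.27885389,  0.90845351]), 'moment': array([0.00283853, 0.0022805 , 0.00632501]), 'grip_force': 0.0, 'opening': 0.0854511037224953}
```

View pics/top0.png

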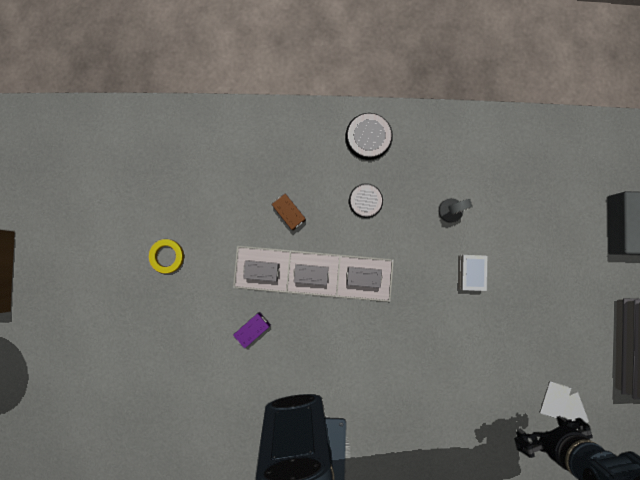

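View pics/side0.png

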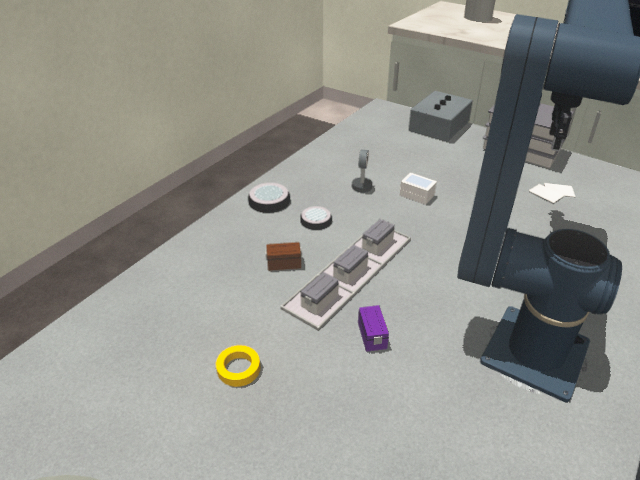

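The top view shows the three white and grey cases in the rack at (261,271), (311,275) and (364,279). The look-alikes are brown at (289,213) and purple at (252,330). The small reader is at (366,200) and the large one at (369,135), so I choose the small one. Tape is at (166,257), cards at (474,273) and the gauge at (452,210). The side view agrees.

```bash
python3 - <<'E'
from h import *
c=eyes.get_calibration("top");im=cv2.imread("pics/top0.png")
x0,y0,x1,y1=225,170,405,310
roi=im[y0:y1,x0:x1]
for p in((261,271),(311,275),(285,255),(366,200),(420,300),(350,255)):print(p,im[p[1],p[0]])
hsv=cv2.cvtColor(roi,cv2.COLOR_BGR2HSV)
# rack: reddish-white bright
m=(roi.min(2)>165).astype(np.uint8)
n,l,s,ce=cv2.connectedComponentsWithStats(m)
for i in range(1,n):
    if s[i,4]>150:
        cs=cv2.findContours((l==i).astype(np.uint8),0,2)[0][0]
        r=cv2.minAreaRect(cs);b=cv2.boxPoints(r)+[x0,y0]
        print("bright",s[i],np.round(r[0]+np.array([0]),1)+[x0,y0]);print([np.round(onz(c,*q,0.008)[:2],4).tolist() for q in b])
        if s[i,4]<1500:
            e=cv2.fitEllipse(cs);print("ell",e,onz(c,e[0][0]+x0,e[0][1]+y0,0.02))
g=cv2.cvtColor(roi,cv2.COLOR_BGR2GRAY)
m=((g>95)&(g<150)&(np.ptp(roi,2)<14)).astype(np.uint8);m[:75]=0
m=cv2.morphologyEx(m,cv2.MORPH_OPEN,np.ones((5,5),np.uint8))
n,l,s,ce=cv2.connectedComponentsWithStats(m)
for i in range(1,n):
    if s[i,4]>150:
        r=cv2.minAreaRect(cv2.findContours((l==i).astype(np.uint8),0,2)[0][0]);b=[onz(c,*(q+[x0,y0]),0.056)[:2] for q in cv2.boxPoints(r)]
        print("lid",s[i],np.round(np.mean(b,0),4),[np.round(q,3).tolist() for q in b])
cv2.imwrite("pics/crop.png",cv2.resize(roi,None,fx=4,fy=4,interpolation=2))
E
```

```text
(261, 271) [118 116 119]
(311, 275) [118 117 121]
(285, 255) [166 167 177]
(366, 200) [161 161 163]
(420, 300) [112 116 115]
(350, 255) [130 136 136]
bright [126  16  31  29 435] [366. 200.]
[[0.7039, -0.0954], [0.7061, -0.1745], [0.632, -0.1758], [0.6298, -0.097]]
ell ((140.80514526367188, 29.865501403808594), (28.55499839782715, 29.831058502197266), 94.93515014648438) [ 0.66662625 -0.13405391  0.02      ]
bright [ 30  81  34  18 200] [271.5 258.9]
[[0.4904, 0.1529], [0.5313, 0.1492], [0.523, 0.0628], [0.4821, 0.0667]]
ell ((49.820621490478516, 88.94496154785156), (14.55678939819336, 29.080890655517578), 103.86752319335938) [0.50657247 0.0980123  0.02      ]
bright [ 65  84  48  22 369] [313.5 264.5]
[[0.5207, 0.0598], [0.524, -0.0629], [0.4694, -0.0642], [0.466, 0.0581]]
ell ((85.9612808227539, 95.05158996582031), (21.183700561523438, 44.98762512207031), 83.76322937011719) [0.4933848 0.0040694 0.02     ]
lid [   0   75  180   65 5234] [ 0.4635 -0.0059] [[0.538, 0.222], [0.55, -0.23], [0.389, -0.233], [0.377, 0.217]]
lid [ 19  90  33  20 547] [0.4782 0.1317] [[0.457, 0.174], [0.503, 0.172], [0.499, 0.089], [0.453, 0.091]]
lid [ 69  94  35  20 593] [0.4718 0.0035] [[0.451, 0.048], [0.497, 0.045], [0.492, -0.041], [0.447, -0.038]]
lid [123  97  34  20 582] [ 0.4686 -0.1319] [[0.448, -0.088], [0.494, -0.091], [0.489, -0.176], [0.443, -0.173]]
```

View pics/crop.png

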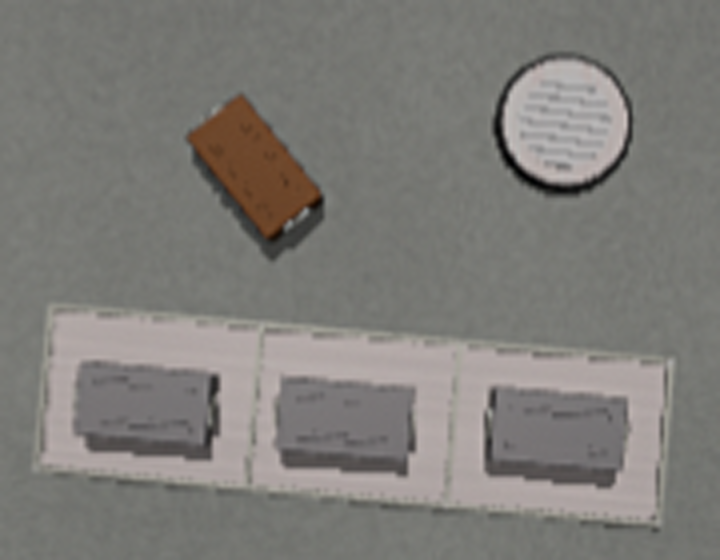

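The crop confirms the three grey-lidded cases in the rack and the small round reader (crop px 564,120). Rack corners in the crop are (50,305), (673,360), (658,525) and (36,468).

```bash
python3 - <<'E'
from h import *
c=eyes.get_calibration("top")
q=np.array([onz(c,x/4+225,y/4+170,0.010)[:2] for x,y in((50,305),(673,360),(658,525),(36,468))]);ctr=q.mean(0)
print(q.round(3).tolist(),ctr.round(4),np.linalg.norm(q-np.roll(q,1,0),axis=1))
u=(q[0]-q[1]+q[3]-q[2]);u/=np.linalg.norm(u);print("ydir",u,[(ctr+k*.13*u).round(4).tolist() for k in(1,0,-1)])
M=R.from_rotvec(env.get_obs()["eef_rot"]).as_matrix();print(M.round(3))
print(delta(.478,.132),"yaw deg",np.degrees(np.arctan2(u[1],u[0])-np.arctan2(M[1,0],M[0,0])))
E
```

```text
[[0.537, 0.198], [0.512, -0.21], [0.405, -0.202], [0.431, 0.203]] [ 0.4712 -0.0028] [0.10662789 0.40836436 0.10758193 0.40625724]
ydir [0.06213517 0.99806774] [[0.4793, 0.127], [0.4712, -0.0028], [0.4631, -0.1325]]
[[ 0.956  0.292 -0.   ]
 [ 0.292 -0.956  0.002]
 [ 0.    -0.002 -1.   ]]
[ 495.68016414 -511.26716886    1.22592567] yaw deg 69.43398819904108
```

```bash
python3 -m inch '1 41 -43 0 -9; 1 83 -85 0 -18; 1 124 -128 0 -27; 1 165 -170 0 -36; 1 207 -213 0 -45; 1 248 -256 0 -54; 1 289 -298 0 -63; 1 330 -340 0 -69.5' 80; python3 - <<'E'
from h import *
print(delta(.478,.132))
E
```

```text
time: 1.1
eef_pos: [0.37, -0.0785, 0.4044]
eef_rot: [2.284, 2.157, 0.0]
wrist_force: [0.2, 1.0, -0.3]
opening: 0.0851
grip_force: 0.0
[ 2.16347310e+02  9.57684588e+01 -2.22663949e-02]
```

```bash
python3 -m inch '1 44 20 0 0; 1 90 40 0 0; 1 135 60 0 0; 1 180 80 15 0; 1 218 96 40 0; 1 218 96 70 0; 1 218 96 80 0; 1 218 96 80 0'; python3 - <<'E'
from h import *
c,im=snap("wrist","w1");print(delta(.478,.132),env.get_obs()["eef_pos"],env.get_obs()["moment"],np.round(c["world_from_camera"],3).tolist())
E
```

```text
time: 2.1
eef_pos: [0.4783, 0.131, 0.324]
eef_rot: [-2.288, -2.151, 0.003]
wrist_force: [0.6, -0.7, 0.1]
opening: 0.0854
grip_force: 0.0
[ 1.03798135e+00 -7.76183076e-01 -1.45495904e-04] [0.4787106  0.13091606 0.32515868] [ 0.00576554 -0.08421008 -0.02668584] [[0.998, 0.058, 0.022, 0.483], [-0.062, 0.946, 0.32, 0.213], [-0.002, -0.32, 0.947, 0.292], [0.0, 0.0, 0.0, 1.0]]
```

View pics/w1.png

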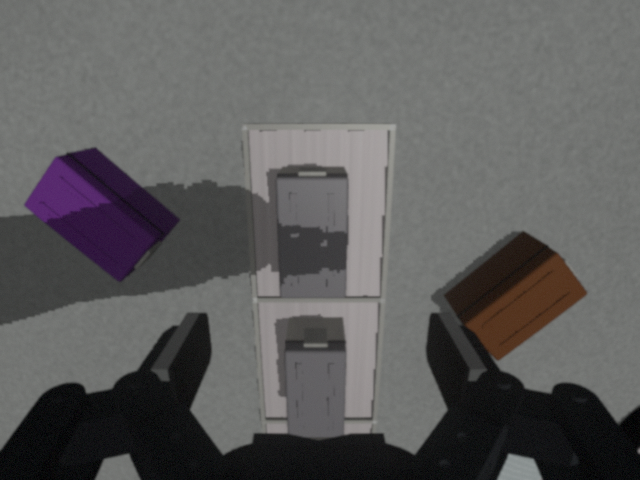

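The wrist view shows the left case centred between the fingers. Its lid corners are (278,177), (347,177), (346,297) and (280,297), and the middle case's far edge is at (287..345,350).

```bash
python3 - <<'E'
from h import *
c=eyes.get_calibration("wrist")
q=np.array([onz(c,*p,.056)[:2] for p in((278,177),(347,177),(346,297),(280,297))]);print(q.round(4).tolist(),q.mean(0),delta(*q.mean(0)))
for p in((287,349),(345,349)):print(onz(c,*p,.056))
for p in((244,126),(395,126),(376,420)):print(onz(c,*p,.010))
E
```

```text
[[0.4561, 0.1749], [0.4989, 0.1722], [0.4951, 0.0892], [0.4495, 0.092]] [0.47488747 0.13207412] [ 9.19724499e-01 -3.88735183e+00 -6.85101473e-04]
[0.45050641 0.04945122 0.056     ]
[0.49276626 0.046828   0.056     ]
[0.429793   0.20571388 0.01      ]
[0.53777866 0.1990218  0.01      ]
[ 0.52109965 -0.06761966  0.01      ]
```

```bash
python3 -m inch '1 1 -2 40 0; 1 1 -2 80 0; 1 1 -2 115 0; 1 1 -2 133 0; 1 1 -2 133 0; 0 1 -2 133 0; -1 1 -2 133 0; -1 1 -2 133 0'; python3 -m inch '-1 0 0 0 0; -1 0 0 0 0; -1 0 0 -10 0; -1 0 0 -25 0; -1 0 0 -40 0; -1 0 0 -40 0; -1 0 0 -40 0; -1 0 0 -40 0'; python3 -c "
from h import *
o=env.get_obs();print(o['eef_pos'],o['moment'],o['wrist_force'])"
```

```text
time: 3.15
eef_pos: [0.4774, 0.1327, 0.1937]
eef_rot: [2.287, 2.152, 0.003]
wrist_force: [-1.7, -0.2, 5.5]
opening: 0.0452
grip_force: 83.2
time: 4.15
eef_pos: [0.4764, 0.1324, 0.2309]
eef_rot: [-2.288, -2.152, 0.002]
wrist_force: [0.2, 0.2, -4.2]
opening: 0.0447
grip_force: 82.4
[0.47644888 0.13240022 0.23093126] [-0.01250403 -0.02065842  0.01318521] [ 0.18220491  0.15679729 -4.15826967]
```

```bash
P='from h import *
o=env.get_obs();print("M",o["moment"].round(4),"F",o["wrist_force"].round(2),o["eef_pos"])'
python3 -m inch '-1 30 0 0 0; -1 -30 0 0 0; -1 30 0 0 0; -1 -30 0 0 0; -1 30 0 0 0; -1 -30 0 0 0; -1 0 0 0 0; -1 0 0 0 0'; python3 -c "$P"
python3 -m inch '-1 0 0 0 0; -1 0 0 0 0; -1 0 0 0 0; -1 0 0 0 0; -1 0 0 0 0; -1 0 0 0 0; -1 0 0 0 0; -1 0 0 0 0' >/dev/null; python3 -c "$P"
python3 -m inch '-1 -30 0 0 0; -1 30 0 0 0; -1 -30 0 0 0; -1 30 0 0 0; -1 0 0 0 0; -1 0 0 0 0; -1 0 0 0 0; -1 0 0 0 0'>/dev/null; python3 -c "$P"
```

```text
time: 5.15
eef_pos: [0.4767, 0.1329, 0.231]
eef_rot: [-2.287, -2.152, 0.001]
wrist_force: [0.4, 0.0, -3.3]
opening: 0.0453
grip_force: 83.5
M [-0.049  -0.0181 -0.0326] F [ 0.44  0.04 -3.3 ] [0.47665702 0.13286729 0.23100713]
M [-0.0288 -0.0298 -0.0091] F [-0.65 -0.17 -3.74] [0.47683069 0.13246174 0.2317021 ]
M [-0.0134 -0.0118  0.0118] F [ 0.33  0.27 -4.41] [0.4769278  0.13248355 0.2317867 ]
```

```bash
cat > s.py <<'E'
from h import *
L=[]
for i in range(8):
    eyes.get_image("top");o=env.get_obs();L.append(np.r_[o["moment"],o["wrist_force"]])
L=np.array(L);print("t",o["time"],"Mx",L[:,0].round(3),"mean",L.mean(0).round(4),"sd",L.std(0).round(3),o["eef_pos"])
E
python3 s.py
python3 -m inch '-1 30 0 0 0; -1 -30 0 0 0; -1 30 0 0 0; -1 -30 0 0 0; -1 30 0 0 0; -1 0 0 0 0; -1 0 0 0 0; -1 0 0 0 0' >/dev/null; python3 s.py
python3 -m inch '-1 -30 0 0 0; -1 30 0 0 0; -1 -30 0 0 0; -1 30 0 0 0; -1 -30 0 0 0; -1 0 0 0 0; -1 0 0 0 0; -1 0 0 0 0' >/dev/null; python3 s.py
```

```text
t 7.55 Mx [ 0.02  -0.021  0.016  0.03  -0.003  0.     0.053 -0.   ] mean [ 1.2000e-02 -7.1000e-03 -2.3000e-03  3.2600e-02  3.6060e-01 -3.7327e+00] sd [0.021 0.015 0.028 0.657 0.469 0.441] [0.47684715 0.1324665  0.23170855]
t 8.95 Mx [ 0.002  0.05   0.019  0.026 -0.002  0.011  0.033  0.018] mean [ 0.0197  0.0042  0.0126 -0.0804 -0.2475 -3.7608] sd [0.016 0.034 0.022 0.585 0.446 0.358] [0.4768621 0.1325208 0.2317229]
t 10.35 Mx [ 0.021  0.009 -0.012  0.007 -0.035  0.032  0.022 -0.019] mean [ 3.2000e-03  7.1000e-03 -1.1100e-02  9.8600e-02 -2.0730e-01 -3.8436e+00] sd [0.022 0.026 0.022 0.2   0.543 0.514] [0.47682264 0.13243139 0.23173127]
```

```bash
python3 -m inch '-1 0 0 20 0; -1 0 0 35 0; -1 0 0 40 0; -1 0 0 40 0; 1 0 0 40 0; 1 0 0 40 0; 1 0 0 40 0; 1 0 0 40 0'; python3 -m inch '1 0 0 -60 0; 1 0 0 -110 0; 1 -40 0 -110 0; 1 -85 1 -110 0; 1 -128 2 -110 0; 1 -128 2 -70 0; 1 -128 2 -70 0; 1 -128 2 -70 0'; python3 - <<'E'
from h import *
c,im=snap("wrist","w2");print(env.get_obs()["eef_pos"]);np.save("c2.npy",np.array([c],dtype=object),allow_pickle=True)
E
```

```text
time: 11.35
eef_pos: [0.4769, 0.1325, 0.1916]
eef_rot: [-2.288, -2.153, 0.0]
wrist_force: [-1.0, -0.3, 0.5]
opening: 0.0855
grip_force: 0.0
time: 12.35
eef_pos: [0.4711, 0.0049, 0.2623]
eef_rot: [2.287, 2.153, 0.0]
wrist_force: [1.0, 0.7, -0.2]
opening: 0.0854
grip_force: 0.0
[0.47155778 0.00497541 0.26305264]
```

View pics/w2.png

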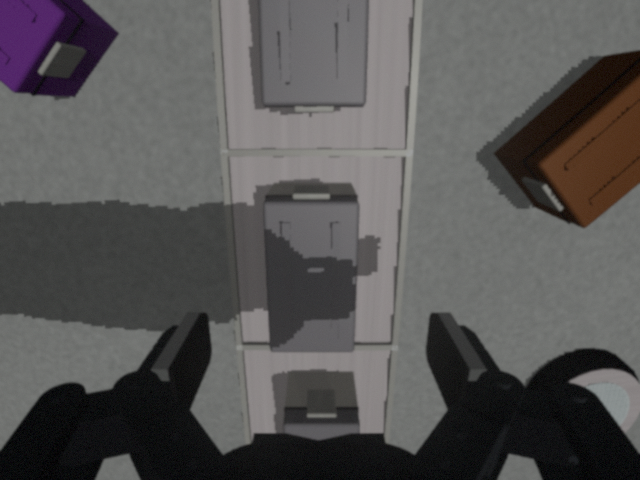

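The left case is back upright in its bay. The middle lid spans (265,202), (358,202), (355,350) and (272,350), near the centre of the grip.

```bash
python3 - <<'E'
from h import *
c=eyes.get_calibration("wrist")
q=np.array([onz(c,*p,.056)[:2] for p in((265,202),(358,202),(355,350),(272,350))]);print(q.round(4).tolist(),q.mean(0),delta(*q.mean(0)))
E
python3 - <<'E'
from h import *
c=eyes.get_calibration("wrist")
q=np.array([onz(c,*p,.056)[:2] for p in((262,104),(366,104))]);print(q.round(4).tolist())
E
```

```text
[[0.4491, 0.0475], [0.4926, 0.0448], [0.4889, -0.0367], [0.4442, -0.034]] [0.46872111 0.00540349] [ 0.25707059 -2.8572443  -0.00526497]
[[0.4522, 0.0912], [0.4975, 0.0885]]
```

```bash
python3 -m inch '1 0 -2 35 0; 1 0 -2 65 0; 1 0 -2 70 0; 1 0 -2 70 0; 0 0 -2 70 0; -1 0 -2 70 0; -1 0 -2 70 0; -1 0 -2 70 0'; python3 -m inch '-1 0 0 0 0; -1 0 0 -15 0; -1 0 0 -30 0; -1 0 0 -40 0; -1 0 0 -40 0; -1 0 0 -40 0; -1 0 0 -40 0; -1 0 0 -40 0'; python3 s.py
python3 -m inch '-1 30 0 0 0; -1 -30 0 0 0; -1 30 0 0 0; -1 -30 0 0 0; -1 30 0 0 0; -1 0 0 0 0; -1 0 0 0 0; -1 0 0 0 0' >/dev/null; python3 s.py
python3 -m inch '-1 -30 0 0 0; -1 30 0 0 0; -1 -30 0 0 0; -1 30 0 0 0; -1 -30 0 0 0; -1 0 0 0 0; -1 0 0 0 0; -1 0 0 0 0' >/dev/null; python3 s.py
```

```text
time: 13.4
eef_pos: [0.4696, 0.0046, 0.1932]
eef_rot: [2.287, 2.152, 0.002]
wrist_force: [0.1, -0.2, 7.0]
opening: 0.0451
grip_force: 83.0
time: 14.4
eef_pos: [0.4688, 0.0047, 0.2311]
eef_rot: [-2.287, -2.152, 0.001]
wrist_force: [0.1, 0.5, -4.5]
opening: 0.0446
grip_force: 82.6
t 14.8 Mx [-0.009 -0.02  -0.004 -0.029 -0.007 -0.001  0.01  -0.041] mean [-0.0127 -0.0134 -0.0203 -0.1768  0.0927 -3.6266] sd [0.015 0.037 0.023 0.424 0.579 0.615] [0.46905008 0.00469541 0.23171511]
t 16.2 Mx [0.041 0.081 0.081 0.029 0.065 0.059 0.068 0.043] mean [ 0.0584 -0.0102 -0.0112 -0.1651 -0.0775 -3.4021] sd [0.018 0.031 0.037 0.446 0.563 0.445] [0.46903734 0.00474168 0.23169988]
t 17.6 Mx [ 0.053 -0.016 -0.063 -0.017 -0.054 -0.056 -0.09  -0.044] mean [-0.0358  0.0208 -0.0046  0.1147 -0.032  -3.7689] sd [0.041 0.028 0.025 0.582 0.518 0.614] [0.46904138 0.00465942 0.23172526]
```

The middle case clearly rattles: its moment swings from +0.06 to -0.05 N m. I set it down and carry on with the right case.

```bash
python3 -m inch '-1 0 0 20 0; -1 0 0 35 0; -1 0 0 40 0; -1 0 0 40 0; -1 0 0 40 0; 1 0 0 40 0; 1 0 0 40 0; 1 0 0 40 0'; python3 -m inch '1 0 0 -60 0; 1 0 0 -110 0; 1 -40 0 -110 0; 1 -85 3 -110 0; 1 -136 6 -110 0; 1 -136 6 -70 0; 1 -136 6 -70 0; 1 -136 6 -70 0'; python3 - <<'E'
from h import *
c,im=snap("wrist","w3");print(env.get_obs()["eef_pos"])
E
```

```text
time: 18.6
eef_pos: [0.4691, 0.0047, 0.1915]
eef_rot: [-2.288, -2.152, 0.0]
wrist_force: [-0.3, 0.4, 0.3]
opening: 0.0856
grip_force: 0.0
time: 19.6
eef_pos: [0.4668, -0.131, 0.2622]
eef_rot: [-2.287, -2.153, -0.0]
wrist_force: [0.5, 0.2, 0.3]
opening: 0.0852
grip_force: 0.0
[ 0.46723873 -0.13104821  0.26293842]
```

View pics/w3.png

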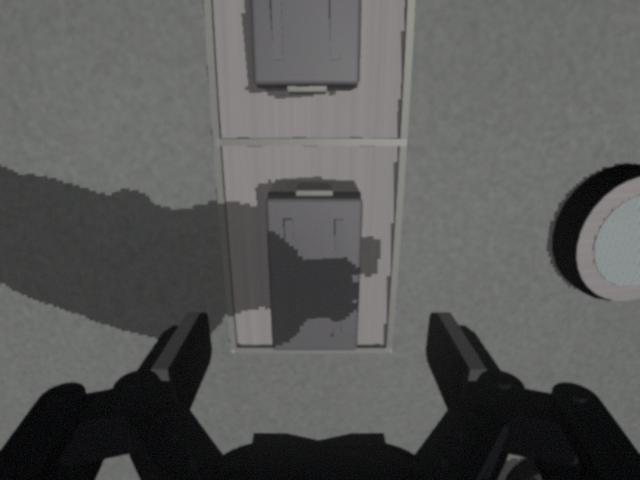

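The right lid spans (268,198), (361,198), (357,347) and (275,347), about as well centred as the middle one was. The middle case is upright in its bay. I use the same small correction and shake.

```bash
python3 -m inch '1 1 -2 35 0; 1 1 -2 65 0; 1 1 -2 70 0; 1 1 -2 70 0; 0 1 -2 70 0; -1 1 -2 70 0; -1 1 -2 70 0; -1 1 -2 70 0'; python3 -m inch '-1 0 0 0 0; -1 0 0 -15 0; -1 0 0 -30 0; -1 0 0 -40 0; -1 0 0 -40 0; -1 0 0 -40 0; -1 0 0 -40 0; -1 0 0 -40 0'; 
python3 -m inch '-1 30 0 0 0; -1 -30 0 0 0; -1 30 0 0 0; -1 -30 0 0 0; -1 30 0 0 0; -1 0 0 0 0; -1 0 0 0 0; -1 0 0 0 0' >/dev/null; python3 s.py
python3 -m inch '-1 -30 0 0 0; -1 30 0 0 0; -1 -30 0 0 0; -1 30 0 0 0; -1 -30 0 0 0; -1 0 0 0 0; -1 0 0 0 0; -1 0 0 0 0' >/dev/null; python3 s.py
```

```text
time: 20.65
eef_pos: [0.4654, -0.1306, 0.1933]
eef_rot: [2.287, 2.151, 0.001]
wrist_force: [-0.5, 0.5, 4.8]
opening: 0.0449
grip_force: 82.9
time: 21.65
eef_pos: [0.4646, -0.1302, 0.2311]
eef_rot: [-2.287, -2.152, 0.001]
wrist_force: [-0.5, 0.9, -3.1]
opening: 0.0454
grip_force: 82.6
t 23.05 Mx [ 0.038 -0.046 -0.006  0.     0.053  0.004 -0.045  0.009] mean [ 7.000e-04  9.000e-03  1.100e-02  1.930e-01 -1.161e-01 -3.705e+00] sd [0.033 0.031 0.028 0.414 0.481 0.403] [ 0.46477584 -0.13025434  0.23171033]
t 24.45 Mx [-0.034  0.043 -0.027 -0.004 -0.032  0.035  0.004  0.032] mean [ 2.1000e-03  2.0100e-02 -5.1000e-03 -1.1540e-01  1.9670e-01 -3.9592e+00] sd [0.03  0.031 0.028 0.247 0.257 0.503] [ 0.46481065 -0.13033394  0.23169894]
```

The right case is quiet, so the middle case is the one. I put the right case back and pick up the middle one.

```bash
python3 -m inch '-1 0 0 20 0; -1 0 0 35 0; -1 0 0 40 0; -1 0 0 40 0; -1 0 0 40 0; 1 0 0 40 0; 1 0 0 40 0; 1 0 0 40 0'; python3 -m inch '1 0 0 -60 0; 1 0 0 -110 0; 1 40 0 -110 0; 1 85 -2 -110 0; 1 135 -4 -110 0; 1 135 -4 -70 0; 1 135 -4 -70 0; 1 135 -4 -70 0';  python3 -m inch '1 0 0 35 0; 1 0 0 65 0; 1 0 0 70 0; 1 0 0 70 0; 0 0 0 70 0; -1 0 0 70 0; -1 0 0 70 0; -1 0 0 70 0'; python3 -m inch '-1 0 0 0 0; -1 0 0 -30 0; -1 0 0 -70 0; -1 0 0 -110 0; -1 0 0 -120 0; -1 0 0 -120 0; -1 0 0 -120 0; -1 0 0 -120 0'; python3 -c "
from h import *
c,im=snap('top','top2')
m=(im.min(2)>165).astype(np.uint8);m[:175]=0;m[225:]=0;m[:,:340]=0;m[:,395:]=0
e=cv2.fitEllipse(max(cv2.findContours(m,0,2)[0],key=cv2.contourArea));w=onz(c,*e[0],.02);print(e,w,delta(w[0],w[1]))
o=onz
M=[onz(c,u,v,.02) for u,v in ((366,184),(366,217),(349,200),(383,200))];print(M)"
```

```text
time: 25.45
eef_pos: [0.465, -0.1304, 0.1919]
eef_rot: [2.288, 2.152, 0.0]
wrist_force: [0.2, 0.7, 0.0]
opening: 0.0855
grip_force: 0.0
time: 26.45
eef_pos: [0.4692, 0.0043, 0.2624]
eef_rot: [2.289, 2.152, 0.0]
wrist_force: [0.3, -0.0, 0.4]
opening: 0.0853
grip_force: 0.0
time: 27.45
eef_pos: [0.4698, 0.0046, 0.1933]
eef_rot: [2.286, 2.151, 0.003]
wrist_force: [0.6, 0.1, 6.2]
opening: 0.0451
grip_force: 82.8
time: 28.45
eef_pos: [0.4683, 0.0048, 0.3095]
eef_rot: [-2.286, -2.15, 0.004]
wrist_force: [0.2, -0.6, -4.1]
opening: 0.0449
grip_force: 83.3
((365.8051452636719, 199.86550903320312), (28.55499839782715, 29.831058502197266), 94.93515014648438) [ 0.66662622 -0.13405391  0.02      ] [-126.45836631  206.25098154   -0.72614924]
[array([ 0.70836676, -0.13375355,  0.02      ]), array([ 0.6218149 , -0.13545708,  0.02      ]), array([ 0.66507773, -0.0902763 ,  0.02      ]), array([ 0.66751713, -0.17892158,  0.02      ])]
```

```bash
python3 -m inch '-1 -10 15 0 0; -1 -30 45 0 0; -1 -50 80 0 0; -1 -75 120 0 0; -1 -95 155 0 0; -1 -112 185 0 0; -1 -122 200 0 0; -1 -126 205 0 0'; python3 -m inch '-1 0 0 0 0; -1 0 0 0 0; -1 0 0 0 0; -1 0 0 0 0; -1 0 0 0 0; -1 0 0 0 0; -1 0 0 0 0; -1 0 0 0 0'; python3 - <<'E'
from h import *
c,im=snap('top','top3');cv2.imwrite('pics/t3c.png',cv2.resize(im[150:320,220:500],None,fx=2.8,fy=2.8));c,im=snap('side','side3');print(delta(.6666,-.134))
E
```

```text
time: 29.5
eef_pos: [0.6665, -0.1343, 0.3099]
eef_rot: [-2.288, -2.15, 0.002]
wrist_force: [-1.2, 0.3, -3.2]
opening: 0.0454
grip_force: 83.1
time: 30.5
eef_pos: [0.666, -0.1336, 0.3117]
eef_rot: [-2.288, -2.153, 0.0]
wrist_force: [0.4, 0.9, -3.7]
opening: 0.0452
grip_force: 83.1
[-3.59484678e-01  6.42527437e-01 -3.03293170e-05]
```

View pics/t3c.png

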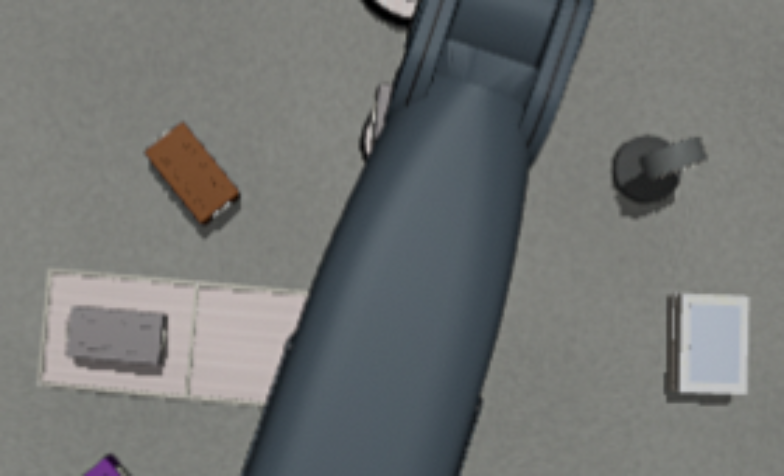

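View pics/side3.png

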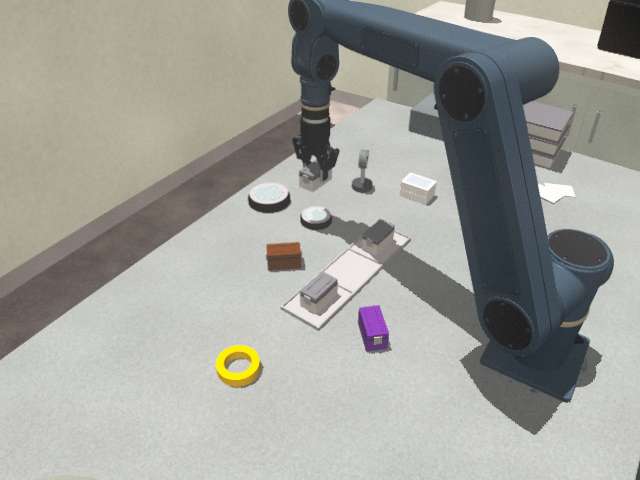

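The side view shows the case held at (313,178) above the small reader at (316,215), with the quiet cases upright at (320,293) and (379,240) and the bystanders untouched. In the top crop the left case is in its bay at (117,337).

```bash
python3 -c "
from cell import job_done
print(job_done())"
```

```text
the job is handed in; nothing more can be done
None
```

The middle case is the one that rattles; I handed the job in with it held still about 10 cm above the small reader's window, the two quiet cases back upright in their bays and the bystanders untouched, but the hand-in returned no verdict.

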